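# Load the drying cabinet and set its timer

## Robot

A 6-joint arm with a two-finger parallel gripper is mounted at the origin on the work surface. World frame = base frame: x ahead of the robot, y to its left, z up, the work surface at z = 0. Lengths are in m, angles in rad, forces in N, time in s.
With the tool pointing down it reaches from about 0.375 to 0.9 m from the base axis. Payload 3.1 kg.
Tool frame: the origin (TCP) lies between the finger pads; the fingertips stand 11 mm ahead of it and the grasp point (between the pads) lies 8 mm behind it; z points along the fingers, y is the direction in which the jaws open and shut (so a half turn about z gives the same grasp; the last joint's range is limited). The gripper opens to 85 mm and grips with 20 to 120 N. Pads are 22 mm wide; open, the fingers measure 114 mm over their backs; the gripper's body (76 mm by 85 mm) begins 54 mm behind the grasp point. The pads swing forward as they close: fully open they stand 13 mm farther back than shut.
Start: joints at [-1.361, 0.527, 1.433, -0, 1.181, -0.178], TCP at [0.236, -0.579, 0.242] pointing down, gripper open.
Joint ranges: [-3.08, 3.08], [-0.75, 2.2], [0.22, 2.44], [-1.43, 4.57], [0, 2.65], [-2.85, 2.85]. Speed limits (rad/s): [2.79, 2.79, 3.14, 3.14, 3.14, 3.14].

## Interface

Orientations are given as a unit quaternion [x, y, z, w].
In Python, from station import manip gives the robot as it stands.
- The arm moves only by the tool move_arm, never from a script. Its argument "deltas" is a list of rows, each a list of 5 numbers: the shift along the tool's x, y, z in units of 40 cm (1.0 is 40 cm), then the turn about the tool's z in units of 0.5 rad (1.0 is 0.5 rad), then the opening in per cent of the stroke, from 0 (shut) to 100 (fully open). In form: [[x, y, z, twist, grip], ...]. A call has exactly 8 rows; each row is the pose to reach, as a shift and turn from the pose commanded when the call began, along the tool's axes at that moment; what a row does not reach only later rows make up. A row lasts 1/12 s, in which the tool goes at most 41.7 mm and 7.16 degrees, less where a joint would pass 70% of its speed; a pose out of reach is approached as far as the arm can. A call with a number of a shift or a turn outside -1 to 1 is refused whole. A call with a gripper value outside its range is refused whole. The fingers move at their own pace and stop on an object; "force" is the grip in N (left out, the last holds). Time passes only in rows, so rows that repeat a pose let the fingers close, or fill a call up. It gives the time, the measured TCP pose, the force and the opening at its end, in the units of the state.
- manip.sense(): the state, without advancing time (a new reading comes with each control period).
- manip.snapshot(name): name is "scene" or "top" or "wrist"; returns (picture, depth): 400x640x3 uint8, red, green, blue; 400x640 float32, m along the optical axis (not along the pixel's ray), 0 where there is no reading.
- manip.get_calibration(name): a dict with "vfov" (degrees; the focal length in pixels is half the picture's height over the tangent of half this angle, whatever the lens; pixels are square), "cx", "cy" (the principal point, pixels), "pose" (4x4, takes a point from camera to world coordinates). Camera axes: x right, y down, z forward; pixel columns grow to the right and rows downward; lengths in m; the calibration is good to about 2 mm. A picture is of the moment at which its call begins: read the wrist's pose just before it. get_calibration takes no time and is no camera call; for the wrist camera it gives the pose at the moment of the call.
- manip.sign_off(): hands the job in, once; it reports no verdict.
The state is a dict: "t": time; "q": joint angles; "qd": joint speeds; "tau": joint torques, N m; "tcp_pos": TCP position; "tool_rot": TCP orientation; "force": force on the tool from outside, world axes, zero at the start; "ft_torque": the same for the moment, N m; "finger_gap": opening from 0.0 (shut) to 1.0 (fully open).
Only numpy, scipy, OpenCV 4.12 (cv2) and the standard library are available. Lean on these libraries where they do the work, as an engineer would, in place of code of your own. Each camera call takes 0.05 s, during which the arm holds its last target.

## Task

Pick up the loaded sample tray by its arch handle, set it down level on the drying cabinet's open door in front of the opening and let go of it; then take it by its rear handle and slide it fully home in the cabinet, with both wood samples still on it. Then turn the selector on top of the cabinet back (counter-clockwise) to its end stop, from there forward (clockwise) exactly four clicks, and let go. Leave the bench plane, the glue bottle and the screwdriver where they are.

Things in the scene. Friction and masses are not known exactly. Their poses are not given: they have to be found in the camera images.
- cabinet: Low grey drying cabinet fixed to the bench, 220 deep (x), 280 wide (y), 165 high, turned by up to 0.15 rad. Origin: at bench level under the middle of its front face; x points into it, away from the robot, y to its left, z up. One opening in its front, low in the middle. Its front face rises to 165 above the bench, so a gripper's body must stay in front of that face.
- opening (a point): Middle of the opening's lower edge, in the plane of the front face, 30 above the bench; axes as the cabinet's. The opening is 138 wide and 76 high, 124 deep to a solid back wall; its side jambs are bevelled by 12 at the mouth. Fully home, a tray touches the back wall and its origin is about 64 behind this point; only its rear handle then stands out.
- door_middle (a point): Middle of the top of the cabinet's drop-down door, which lies open, level and fixed in front of the opening: a steel plate 120 long (x), 170 wide (y), its top 30 above the bench, flush with the floor inside and slippery (friction 0.2). This point is 60 before the front face; axes as the cabinet's. A tray with its origin here has its front edge just at the front face.
- tray: Loose aluminium tray, 120 long (x), 130 wide (y), walls 30 high and 3 thick, floor 4 thick, about 0.55 kg (varies). Origin: centre of its underside; x points to its front edge, which goes into the cabinet first; z up. It carries an arch handle over its middle and a straight handle at its rear. In the opening it has 4 to spare on each side and 12 above the arch.
- tray_arch (a point): Middle of the arch handle's wooden bar, 58 above the tray's underside; axes as the tray's. The bar runs along x, 84 long, 12 wide, 12 high, on two posts centred 36 before and behind the middle, 10 wide and 8 thick. Grip across y, from above.
- tray_handle (a point): Point on the rear handle, 105 behind the tray's origin and 23 above its underside; axes as the tray's. The handle is a wooden bar that sticks straight out to the rear, from 60 to 130 behind the origin, 18 wide, 14 high. Grip across y, from above.
- sample_a: Wood sample block, 80 x 30 x 24, 0.04 kg, lying loose in the tray on its left side (+y). Origin: centre of its underside.
- sample_b: The same size of block in darker wood, lying loose in the tray on its right side (-y). Origin: centre of its underside.
- selector_grip (a point): On the selector's vertical axis, 34 above the cabinet's top, the height to grip its bar. A black knob: a skirt of radius 34, its top 10 above the cabinet's top, with an upright bar 62 long, 14 wide, its top 50 above the cabinet's top. Turns with the knob: x along the bar; the -x end is the pointer, with a white line. At the end stop it points at a long tick, to the cabinet's -x; short ticks mark the clicks.
- selector_base (a point): Foot of the selector's axis: on the cabinet's top, 165 above the bench, 58 behind the front face, midway across; axes as the cabinet's, fixed.
- selector (a joint): Angle of the selector, rad: 0 at its hard counter-clockwise end stop, growing clockwise seen from above. A sprung detent holds it every 24 degrees (0.419 rad), nine clicks in all; the fourth is at 1.676. Getting over a click takes about 0.11 N m; it then snaps into the next. It starts between the second and the fifth click.
- plane: Bystander: bench plane, 165 x 55 x 80, loose. Tray and plane may start on either side of the cabinet. Origin: middle of its sole.
- glue: Bystander: upright glue bottle, diameter 60, 170 high. Origin: centre of its base.
- driver: Bystander: screwdriver lying down. Origin: under its middle.
Mind the look-alikes: they are no part of the job. What is shaped like the sample_b but blue or pink is not meant.

How it is judged:
On the way, in this order (a step that is already met when the one before it is completed fails the run):
1. the tray stands level on the open door in front of the opening, let go (x of tray in the frame of cabinet between -0.12 and -0.02 m and y of tray in the frame of cabinet between -0.06 and 0.06 m and z of tray in the frame of cabinet between 0.026 and 0.035 m and angle between tray's own z axis and vertical below 0.05 rad and contact force between the fingers and tray below 0.2 N), for 0.2 s.
2. the tray is fully home in the cabinet (x of tray in the frame of cabinet between 0.056 and 0.07 m and y of tray in the frame of cabinet between -0.008 and 0.008 m and angle between the x axis of tray and the x axis of cabinet, either way round below 0.08 rad and z of tray in the frame of cabinet between 0.026 and 0.035 m and angle between tray's own z axis and vertical below 0.05 rad), for 0.2 s.
3. the selector is back at its end stop (value of joint selector below 0.12 rad), for 0.1 s.
4. the selector stands at the fourth click (value of joint selector between 1.55552 and 1.79552 rad), for 0.2 s.
At the end, for the whole second after the job is handed in: The tray rests flat on the cabinet's floor, fully home (origin 56 to 70 mm behind the front face, within 8 mm of the middle, square within 0.08 rad), both samples still lie in it, the selector rests at the fourth click from its end stop (1.676 within 0.12 rad), and all is at rest (all of step 2 and all of step 4 and x of sample_a in the frame of tray between -0.06 and 0.06 m and y of sample_a in the frame of tray between -0.065 and 0.065 m and z of sample_a in the frame of tray between 0 and 0.035 m and x of sample_b in the frame of tray between -0.06 and 0.06 m and y of sample_b in the frame of tray between -0.065 and 0.065 m and z of sample_b in the frame of tray between 0 and 0.035 m and velocity of joint selector between -0.05 and 0.05 rad/s and linear speed of tray below 0.01 m/s); the robot touches nothing.
It fails at once if the plane, the glue bottle or the screwdriver was shifted more than 40 mm (distance of any of plane, glue, driver from where it was at the start of the episode above 0.04 m).
It also fails if it takes over 72 s, if anything falls off the work surface, if the arm or the gripper's body presses on something with over 40 N, if the wrist force passes 120 N, or if a joint passes its speed limit or range.

## Working session

There is one attempt and no reset: what is moved stays moved. The work goes in short steps, Python scripts to look and compute and a tool call to move; the robot and the scene stay as the last step left them, time stands still between calls to the robot, and variables do not carry over. Pictures are saved under pics/ and viewed, and the job is handed in when it is done.

Besides the shell and the picture viewer there is one more tool, called after ">>>" as name(argument=value, ...) on one line, values as JSON. move_arm: Moves the arm, as the interface text tells. Its arguments: {"type":"object","properties":{"deltas":{"type":"array","items":{"type":"array","items":{"type":"number"}}},"force":{"type":"number"}},"required":["deltas"]}

```bash
ls; mkdir -p pics
cat > h.py <<'E'
import numpy as np, cv2
from station import manip
def snap(n,fn=None):
    c=manip.get_calibration(n); p,d=manip.snapshot(n)
    if fn: cv2.imwrite('pics/'+fn,p[:,:,::-1])
    return p,d,c
def f(c): return 200/np.tan(np.radians(c['vfov'])/2)
def ray(c,u,v):
    P=np.array(c['pose']); F=f(c)
    d=P[:3,:3]@np.array([(u-c['cx'])/F,(v-c['cy'])/F,1]); return P[:3,3],d
def onplane(c,u,v,z):
    o,d=ray(c,u,v); return o+d*(z-o[2])/d[2]
def cloud(c,d):
    P=np.array(c['pose']);F=f(c);v,u=np.mgrid[0:400,0:640]
    X=np.stack([(u-c['cx'])/F*d,(v-c['cy'])/F*d,d],-1)
    return X@P[:3,:3].T+P[:3,3]
def proj(c,p):
    P=np.array(c['pose']);q=P[:3,:3].T@(np.array(p)-P[:3,3]);return q[:2]/q[2]*f(c)+[c['cx'],c['cy']]
E
python3 - <<'E'
from h import *
print(manip.sense())
for n in ['top','scene']:
    p,d,c=snap(n,n+'0.png'); print(n,c); np.savez(n+'0.npz',p=p,d=d)
E
```

```text
pics
{'t': 0.0, 'q': array([-1.36148300e+00,  5.28480238e-01,  1.43389587e+00, -9.96479300e-06,
        1.18137074e+00, -1.78509041e-01]), 'qd': array([ 0.00043538,  0.00032749,  0.00088566, -0.00016502,  0.00085961,
        0.00039367]), 'tau': array([-6.96290917e-04, -4.42350662e+01, -1.78028476e+01, -2.93299381e-04,
        8.45925591e-03,  1.36216499e-05]), 'tcp_pos': array([ 0.23623396, -0.57789846,  0.24132698]), 'tool_rot': array([ 9.81257130e-01,  1.92699988e-01, -2.11956706e-05, -1.07689579e-03]), 'force': array([ 0.81877489,  0.15622933, -0.74532315]), 'ft_torque': array([ 0.02112791, -0.01833116,  0.05362914]), 'finger_gap': 0.9971425624946976}
top {'vfov': 42.4117039820336, 'cx': 315.14830757200724, 'cy': 188.9941957180944, 'pose': array([[ 0.00203361, -0.98770085,  0.15634227,  0.30031837],
       [-0.99986625, -0.00454542, -0.01571029,  0.03400846],
       [ 0.01622771, -0.15628941, -0.98757799,  1.54051005],
       [ 0.        ,  0.        ,  0.        ,  1.        ]])}
scene {'vfov': 53.641704021544825, 'cx': 317.8904906478722, 'cy': 193.23270375135493, 'pose': array([[ 0.32263484,  0.60859855, -0.72492383,  1.18739441],
       [ 0.9464605 , -0.21627198,  0.23966424, -0.21398485],
       [-0.0109214 , -0.76343581, -0.64579137,  0.7107245 ],
       [ 0.        ,  0.        ,  0.        ,  1.        ]])}
```

View pics/top0.png

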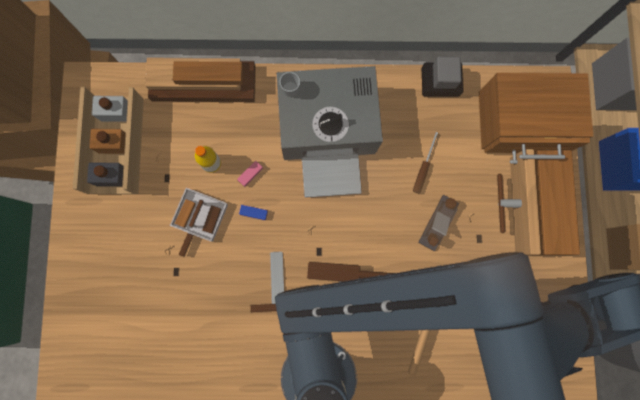

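View pics/scene0.png

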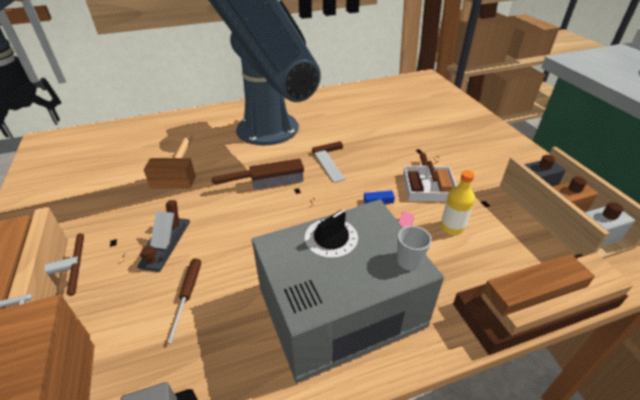

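Run:
```python
from h import *
z=np.load('top0.npz');p=z['p'];d=z['d'];c=manip.get_calibration('top')
a=cv2.resize(p[180:265,150:280],None,fx=6,fy=6,interpolation=cv2.INTER_CUBIC);cv2.imwrite('pics/trayz.png',a[:,:,::-1])
a=cv2.resize(p[60:205,265:395],None,fx=4,fy=4,interpolation=cv2.INTER_CUBIC);cv2.imwrite('pics/cabz.png',a[:,:,::-1])
X=cloud(c,d)
for u,v in [(332,175),(295,140),(365,80),(205,213),(183,211),(201,213),(211,220),(188,243),(205,155),(440,222),(60,250),(310,325)]: print(u,v,X[v,u].round(3),p[v,u])
```

```text
332 175 [ 0.581 -0.04   0.033] [150 150 146]
295 140 [0.654 0.068 0.165] [111 110 105]
365 80 [ 0.828 -0.127  0.164] [87 88 85]
205 213 [0.469 0.338 0.004] [180 172 172]
183 211 [0.472 0.398 0.028] [145  97  55]
201 213 [0.469 0.35  0.004] [178 172 171]
211 220 [0.446 0.315 0.032] [91 63 43]
188 243 [0.379 0.378 0.034] [82 55 39]
205 155 [0.616 0.317 0.139] [112  87  27]
440 222 [ 0.441 -0.355  0.045] [123 115 106]
60 250 [ 0.359  0.764 -0.007] [183 140  94]
310 325 [0.186 0.026 0.41 ] [73 79 87]
```

View pics/trayz.png

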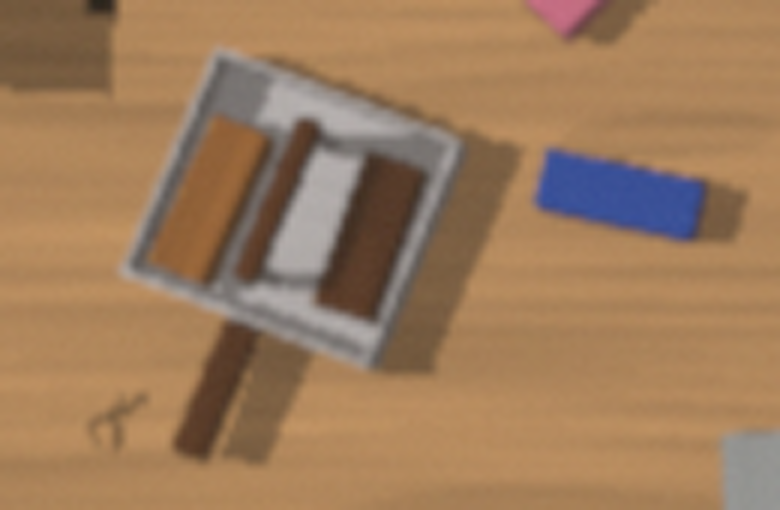

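View pics/cabz.png

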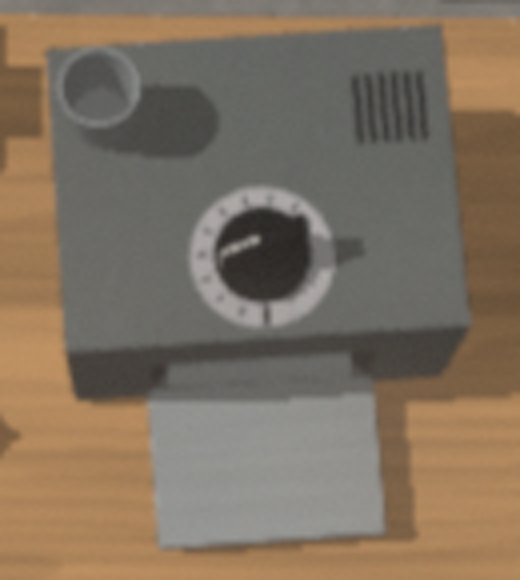

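Run:
```python
from h import *
z=np.load('top0.npz');p=z['p'];d=z['d'];c=manip.get_calibration('top')
X=cloud(c,d)
def rect(m,zz,off):
    m=m.astype(np.uint8); n,l,s,_=cv2.connectedComponentsWithStats(m); k=1+s[1:,4].argmax()
    cn=max(cv2.findContours((l==k).astype(np.uint8),0,1)[0],key=cv2.contourArea)
    pts=np.array([onplane(c,u,v,zz)[:2] for u,v in cn[:,0]+0.0],np.float32)
    r=cv2.minAreaRect(pts); print(off,r,'\n',cv2.boxPoints(r).round(4)); return r
v,u=np.mgrid[0:400,0:640]
reg=(u>265)&(u<395)&(v>55)&(v<205)
rect(reg&(abs(X[...,2]-.165)<.012),.165,'top')
rect(reg&(abs(X[...,2]-.03)<.012)&(v>140),.03,'door')
reg=(u>165)&(u<232)&(v>180)&(v<260)
# tray outer: non-wood colours or height
hsv=cv2.cvtColor(p,cv2.COLOR_RGB2HSV)
m=reg&(hsv[...,1]<70)
m=cv2.morphologyEx(m.astype(np.uint8),3,np.ones((3,3)));
cn=max(cv2.findContours(m,0,1)[0],key=cv2.contourArea); hull=cv2.convexHull(cn)
pts=np.array([onplane(c,*q,.03)[:2] for q in hull[:,0]],np.float32);r=cv2.minAreaRect(pts);print('tray',r,cv2.boxPoints(r).round(4))
for q in [(219,52),(460,140),(372,367),(126,272)]: print('corner',onplane(c,q[0]/6+150-.4,q[1]/6+180-.4,.03).round(4))
for q in [(308,122),(248,278)]: print('arch',onplane(c,q[0]/6+150-.4,q[1]/6+180-.4,.064).round(4))
for q in [(236,325),(193,455)]: print('handle',onplane(c,q[0]/6+150-.4,q[1]/6+180-.4,.03).round(4))
# knob
g=(hsv[...,2]<55)&(u>305)&(u<350)&(v>105)&(v<140)
print('dial centre',onplane(c,263/4+264.6,257/4+59.6,.166).round(4))
for q in [(220,252),(260,239)]: print('line',onplane(c,q[0]/4+264.6,q[1]/4+59.6,.215).round(4))
```

```text
top ((0.7510403990745544, -0.025647327303886414), (0.22270862758159637, 0.27911269664764404), 4.258971214294434) 
 [[ 0.6296  0.1053]
 [ 0.6504 -0.1731]
 [ 0.8725 -0.1565]
 [ 0.8517  0.1218]]
door ((0.5924786329269409, -0.03858627378940582), (0.13961997628211975, 0.2772059738636017), 4.243932723999023) 
 [[ 0.5126  0.0945]
 [ 0.5331 -0.182 ]
 [ 0.6724 -0.1716]
 [ 0.6518  0.1048]]
tray ((0.462761253118515, 0.3512035608291626), (0.13517345488071442, 0.12351923435926437), 69.27118682861328) [[0.3811 0.3099]
 [0.4966 0.2661]
 [0.5444 0.3926]
 [0.4289 0.4363]]
corner [0.5399 0.3915 0.03  ]
corner [0.4967 0.2718 0.03  ]
corner [0.3855 0.3112 0.03  ]
corner [0.4312 0.4321 0.03  ]
arch [0.5006 0.3395 0.064 ]
arch [0.4256 0.3652 0.064 ]
handle [0.4056 0.3777 0.03  ]
handle [0.3429 0.3959 0.03  ]
dial centre [ 0.6999 -0.0294  0.166 ]
line [0.6889 0.0015 0.215 ]
line [ 0.698  -0.0252  0.215 ]
```

```bash
cat >> h.py <<'E'
from scipy.spatial.transform import Rotation as R
def pose():
    s=manip.sense(); r=R.from_quat(s['tool_rot']).as_matrix(); return s,s['tcp_pos'],r,np.arctan2(r[1,0],r[0,0])
def go(target,yaw=None,p0=None):
    s,p,r,y=pose()
    d=r.T@(np.array(target)-p)
    tw=0 if yaw is None else -((yaw-y+np.pi)%(2*np.pi)-np.pi)
    print('t',round(s['t'],2),'tcp',p.round(4),'yaw',round(y,4),'F',s['force'].round(1),'gap',round(s['finger_gap'],3),'q6',s['q'][5].round(2))
    print('shift units',(d/.4).round(4),'twist units',round(tw/.5,4),'mm',(d*1000).round(1))
E
python3 - <<'E'
from h import *
go([0.40,-0.42,0.25],0.388+.5)
E
```

```text
t 0.1 tcp [ 0.2362 -0.5779  0.2414] yaw 0.3878 F [-0.3 -0.3 -0.8] gap 1.001 q6 -0.18
shift units [ 0.5283 -0.2107 -0.0209] twist units -1.0004 mm [211.3 -84.3  -8.3]
```

>>> move_arm(deltas=[[0.066,-0.026,-0.003,-0.125,100],[0.132,-0.053,-0.005,-0.25,100],[0.198,-0.079,-0.008,-0.375,100],[0.264,-0.105,-0.01,-0.5,100],[0.33,-0.132,-0.013,-0.625,100],[0.396,-0.158,-0.016,-0.75,100],[0.462,-0.184,-0.018,-0.875,100],[0.528,-0.21,-0.021,-1,100]], force=60)

```text
t: 0.77
tcp_pos: [0.4008, -0.4195, 0.2503]
tool_rot: [0.902, 0.431, -0.0, -0.001]
force: [0.5, -1.0, -0.2]
finger_gap: 0.998
```

Run:
```python
from h import *
go([0.47,-0.2,0.25],0.388+1)
```

```text
t 0.77 tcp [ 0.4008 -0.4195  0.2503] yaw 0.8907 F [ 0.5 -1.  -0.2] gap 0.998 q6 -0.32
shift units [ 0.5356 -0.2105  0.0011] twist units -0.9945 mm [214.2 -84.2   0.5]
```

>>> move_arm(deltas=[[0.067,-0.026,0,-0.125,100],[0.134,-0.053,0,-0.25,100],[0.2,-0.079,0,-0.375,100],[0.268,-0.105,0,-0.5,100],[0.335,-0.132,0,-0.625,100],[0.4,-0.158,0,-0.75,100],[0.468,-0.184,0,-0.875,100],[0.535,-0.21,0,-1,100]])

```text
t: 1.43
tcp_pos: [0.47, -0.2003, 0.2504]
tool_rot: [0.768, 0.641, -0.0, -0.0]
force: [-0.3, -0.2, -0.1]
finger_gap: 0.998
```

Run:
```python
from h import *
go([0.48,0.02,0.25],0.388+1.5)
```

```text
t 1.43 tcp [ 0.47   -0.2003  0.2504] yaw 1.3907 F [-0.3 -0.2 -0.1] gap 0.998 q6 -0.44
shift units [ 0.5464 -0.074   0.0013] twist units -0.9946 mm [218.6 -29.6   0.5]
```

>>> move_arm(deltas=[[0.068,-0.009,0,-0.125,100],[0.136,-0.018,0,-0.25,100],[0.204,-0.027,0,-0.375,100],[0.272,-0.036,0,-0.5,100],[0.34,-0.046,0,-0.625,100],[0.408,-0.055,0,-0.75,100],[0.476,-0.064,0,-0.875,100],[0.545,-0.074,0,-1,100]])

```text
t: 2.1
tcp_pos: [0.4802, 0.0192, 0.2505]
tool_rot: [0.585, 0.811, -0.0, -0.0]
force: [-0.3, -0.3, 0.3]
finger_gap: 0.999
```

Run:
```python
from h import *
go([0.46,0.22,0.25],0.388+2)
```

```text
t 2.1 tcp [0.4802 0.0192 0.2505] yaw 1.8907 F [-0.3 -0.3  0.3] gap 0.999 q6 -0.51
shift units [0.4925 0.1099 0.0013] twist units -0.9946 mm [197.   43.9   0.5]
```

>>> move_arm(deltas=[[0.062,0.014,0,-0.125,100],[0.123,0.027,0,-0.25,100],[0.185,0.041,0,-0.375,100],[0.246,0.055,0,-0.5,100],[0.308,0.069,0,-0.625,100],[0.37,0.082,0,-0.75,100],[0.43,0.096,0,-0.875,100],[0.492,0.11,0,-1,100]])

```text
t: 2.77
tcp_pos: [0.4605, 0.2197, 0.2504]
tool_rot: [0.367, 0.93, -0.0, -0.0]
force: [0.8, 0.8, 0.8]
finger_gap: 1.001
```

Run:
```python
from h import *
go([0.463,0.352,0.23],2.797)
```

```text
t 2.77 tcp [0.4605 0.2197 0.2504] yaw 2.3909 F [0.8 0.8 0.8] gap 1.001 q6 -0.59
shift units [0.221  0.2463 0.0509] twist units -0.8121 mm [88.4 98.5 20.4]
```

>>> move_arm(deltas=[[0.03,0.035,0.007,-0.116,100],[0.063,0.07,0.014,-0.232,100],[0.095,0.105,0.021,-0.348,100],[0.126,0.14,0.028,-0.464,100],[0.158,0.176,0.035,-0.58,100],[0.19,0.211,0.043,-0.7,100],[0.221,0.246,0.05,-0.812,100],[0.221,0.246,0.05,-0.812,100]])

```text
t: 3.43
tcp_pos: [0.4635, 0.3535, 0.2298]
tool_rot: [0.171, 0.985, 0.001, -0.0]
force: [0.6, -0.1, 0.7]
finger_gap: 0.998
```

Run:
```python
from h import *
p,d,c=snap('wrist','w1.png'); np.savez('w1.npz',p=p,d=d); print(c)
go([0.463,0.352,0.1],2.797)
```

```text
{'vfov': 70.06197499350606, 'cx': 319.37421697841387, 'cy': 198.94987561694478, 'pose': array([[ 0.33532726,  0.906063  ,  0.25808035,  0.39968216],
       [ 0.94210086, -0.32286692, -0.09056997,  0.37680135],
       [ 0.00126351,  0.2735083 , -0.96186881,  0.36149949],
       [ 0.        ,  0.        ,  0.        ,  1.        ]])}
t 3.48 tcp [0.4634 0.3519 0.2299] yaw 2.7957 F [ 0.  -0.2  0. ] gap 0.997 q6 -0.77
shift units [7.000e-04 3.000e-04 3.247e-01] twist units -0.0027 mm [3.000e-01 1.000e-01 1.299e+02]
```

View pics/w1.png

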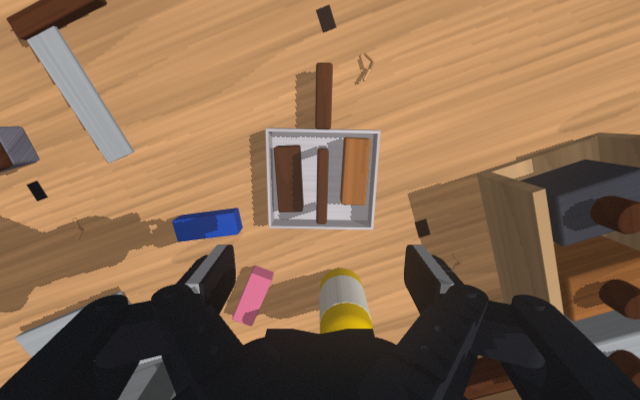

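Run:
```python
from h import *
z=np.load('w1.npz');p=z['p'];d=z['d'];c=manip.get_calibration('wrist')
a=cv2.resize(p[40:240,240:400],None,fx=3,fy=3,interpolation=cv2.INTER_CUBIC);cv2.imwrite('pics/w1z.png',a[:,:,::-1])
for q in [(322.5,148.5),(322,223)]: print('bar',onplane(c,*q,.064).round(4))
for q in [(268,131),(379.5,132),(373,229),(271,226)]: print('rim',onplane(c,*q,.03).round(4))
for q in [(324,64),(322.5,128)]: print('h',onplane(c,*q,.03).round(4))
```

```text
bar [0.4294 0.3682 0.064 ]
bar [0.5064 0.3402 0.064 ]
rim [0.3935 0.3158 0.03  ]
rim [0.4371 0.4343 0.03  ]
rim [0.5475 0.3934 0.03  ]
rim [0.501  0.2752 0.03  ]
h [0.3494 0.3986 0.03  ]
h [0.4112 0.375  0.03  ]
```

View pics/w1z.png

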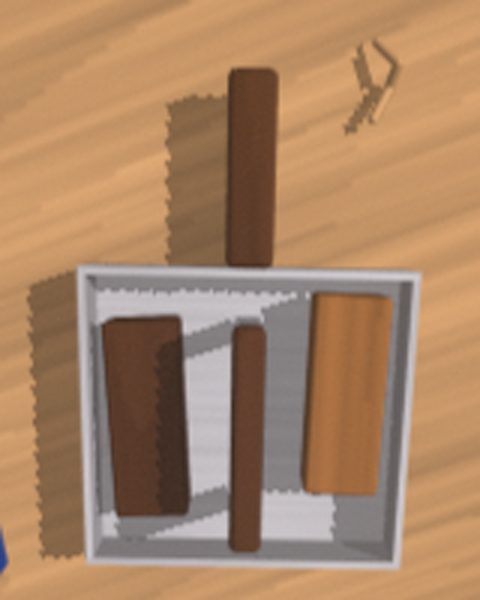

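Run:
```python
from h import *
go([0.467,0.3535,0.052],2.79)
```

```text
t 3.48 tcp [0.4634 0.3519 0.2299] yaw 2.7957 F [ 0.  -0.2  0. ] gap 0.997 q6 -0.77
shift units [-0.0076  0.0073  0.4447] twist units 0.0113 mm [ -3.    2.9 177.9]
```

>>> move_arm(deltas=[[-0.004,0.004,0.08,0.011,100],[-0.008,0.007,0.16,0.011,100],[-0.008,0.007,0.24,0.011,100],[-0.008,0.007,0.32,0.011,70],[-0.008,0.007,0.38,0.011,60],[-0.008,0.007,0.42,0.011,50],[-0.008,0.007,0.445,0.011,50],[-0.008,0.007,0.445,0.011,50]])

```text
t: 4.15
tcp_pos: [0.4666, 0.3508, 0.0506]
tool_rot: [0.176, 0.984, -0.002, -0.002]
force: [-0.2, -0.3, -0.3]
finger_gap: 0.499
```

Run:
```python
from h import *
p,d,c=snap('wrist','w2.png')
go([0.467,0.3535,0.052],2.79)
```

```text
t 4.2 tcp [0.4675 0.3514 0.0521] yaw 2.7873 F [-0.7 -1.2  0.3] gap 0.503 q6 -0.76
shift units [0.003  0.0044 0.0002] twist units -0.0054 mm [1.2 1.7 0.1]
```

View pics/w2.png

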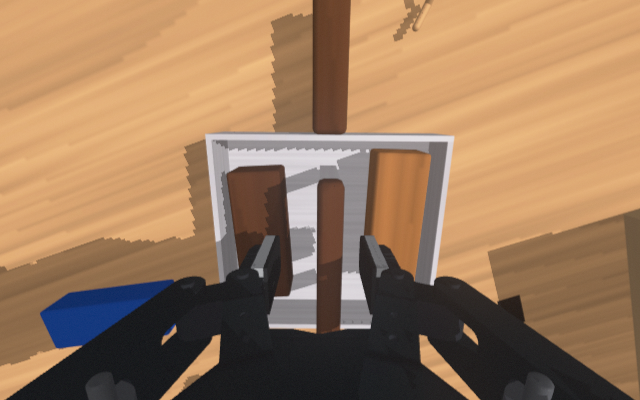

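>>> move_arm(deltas=[[0,0.008,0,0,50],[0,0.008,0,0,50],[0,0.008,0,0,30],[0,0.008,0,0,20],[0,0.008,0,0,0],[0,0.008,0,0,0],[0,0.008,0,0,0],[0,0.008,0,0,0]], force=60)

```text
t: 4.87
tcp_pos: [0.4694, 0.3554, 0.0539]
tool_rot: [0.176, 0.984, 0.0, 0.001]
force: [-0.6, -1.4, 5.7]
finger_gap: 0.126
```

Run:
```python
from h import *
p,d,c=snap('wrist','w3.png')
go([0.467,0.3535,0.152],2.79)
```

```text
t 4.92 tcp [0.4694 0.3554 0.0539] yaw 2.7883 F [-1.4 -1.1  6. ] gap 0.125 q6 -0.76
shift units [ 0.0037 -0.0064 -0.2453] twist units -0.0033 mm [  1.5  -2.6 -98.1]
```

View pics/w3.png

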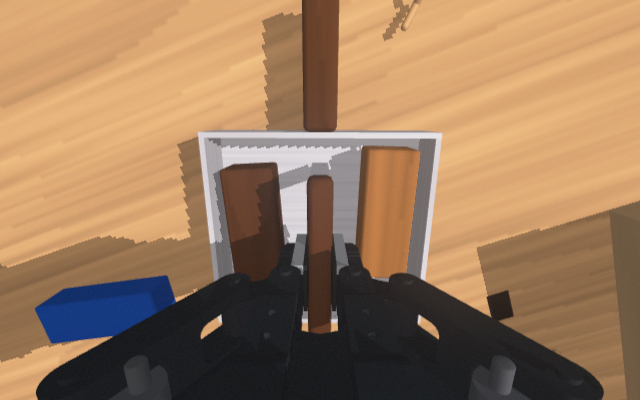

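>>> move_arm(deltas=[[0,0.008,-0.01,0,0],[0,0.008,-0.03,0,0],[0,0.008,-0.06,0,0],[0,0.008,-0.1,0,0],[0,0.008,-0.14,0,0],[0,0.008,-0.17,0,0],[0,0.008,-0.19,0,0],[0,0.008,-0.2,0,0]])

```text
t: 5.58
tcp_pos: [0.4705, 0.3586, 0.1343]
tool_rot: [0.176, 0.984, 0.001, 0.001]
force: [0.5, 0.3, -6.2]
finger_gap: 0.128
```

Run:
```python
from h import *
p,d,c=snap('wrist','w4.png')
F=np.array([.6413,-.0338]);e=np.array([np.cos(.0743),np.sin(.0743)])
T=F-e*.066; print(T)
go([*T,.13],.0743+np.pi)
```

```text
[ 0.57548209 -0.03869929]
t 5.63 tcp [0.4706 0.3586 0.1343] yaw 2.7885 F [-0.6 -0.6 -5. ] gap 0.125 q6 -0.76
shift units [-0.5896 -0.8414  0.0103] twist units -0.8549 mm [-235.9 -336.5    4.1]
```

View pics/w4.png

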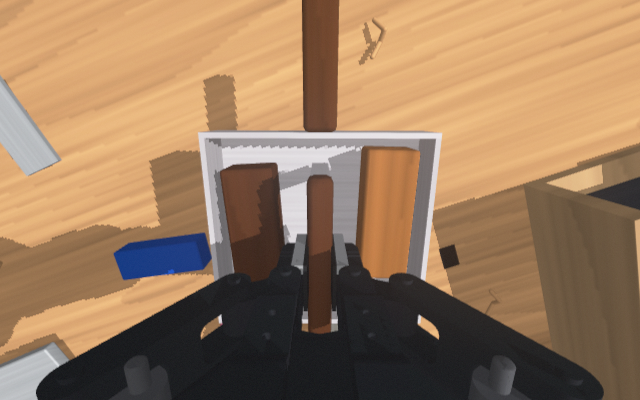

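Run:
```python
from h import *
go([.495,.15,.13],2.79+.21)
```

```text
t 5.63 tcp [0.4706 0.3586 0.1343] yaw 2.7885 F [-0.6 -0.6 -5. ] gap 0.125 q6 -0.76
shift units [-0.2377 -0.4683  0.0104] twist units -0.4231 mm [ -95.1 -187.3    4.2]
```

>>> move_arm(deltas=[[-0.01,-0.02,0,-0.02,0],[-0.03,-0.06,0,-0.05,0],[-0.065,-0.125,0,-0.11,0],[-0.1,-0.2,0,-0.18,0],[-0.14,-0.275,0,-0.25,0],[-0.175,-0.345,0,-0.31,0],[-0.21,-0.41,0,-0.37,0],[-0.238,-0.468,0,-0.42,0]])

```text
t: 6.3
tcp_pos: [0.4942, 0.1472, 0.1319]
tool_rot: [0.071, 0.997, -0.0, -0.001]
force: [1.3, 0.7, -5.4]
finger_gap: 0.123
```

Run:
```python
from h import *
go([.565,-.0395,.13],.0743+np.pi)
```

```text
t 6.3 tcp [0.4942 0.1472 0.1319] yaw 2.9995 F [ 1.3  0.7 -5.4] gap 0.123 q6 -1.36
shift units [-0.2414 -0.4369  0.0047] twist units -0.4329 mm [ -96.6 -174.7    1.9]
```

>>> move_arm(deltas=[[-0.03,-0.06,0,-0.05,0],[-0.07,-0.13,0,-0.12,0],[-0.115,-0.21,0,-0.2,0],[-0.155,-0.285,0,-0.28,0],[-0.195,-0.35,0,-0.35,0],[-0.22,-0.4,0,-0.4,0],[-0.235,-0.43,0,-0.43,0],[-0.241,-0.437,0,-0.433,0]])

```text
t: 6.97
tcp_pos: [0.5655, -0.0404, 0.1318]
tool_rot: [-0.035, 0.999, -0.0, -0.0]
force: [-0.5, 0.1, -5.3]
finger_gap: 0.126
```

Run:
```python
from h import *
p,d,c=snap('wrist','w5.png')
np.savez('w5.npz',p=p,d=d)
p,d,c=snap('top','t5.png')
cv2.imwrite('pics/t5z.png',cv2.resize(p[60:250,250:400],None,fx=4,fy=3.5)[:,:,::-1][:600])
go([.573,-.039,.13],.0743+np.pi)
```

```text
t 7.07 tcp [ 0.5645 -0.0378  0.1319] yaw -3.0706 F [-0.  -0.6 -5.6] gap 0.124 q6 -1.91
shift units [-0.021  -0.0045  0.0046] twist units -0.0066 mm [-8.4 -1.8  1.8]
```

View pics/w5.png

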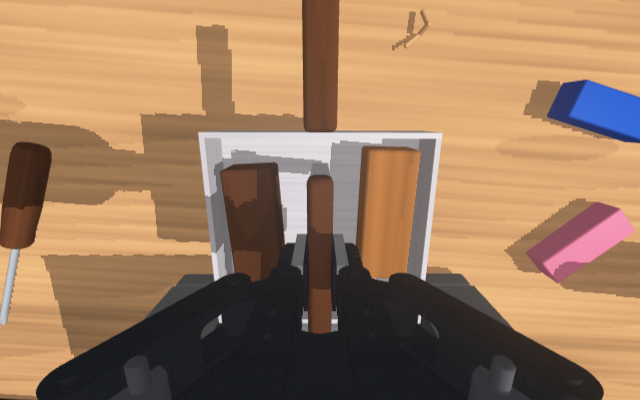

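View pics/t5z.png

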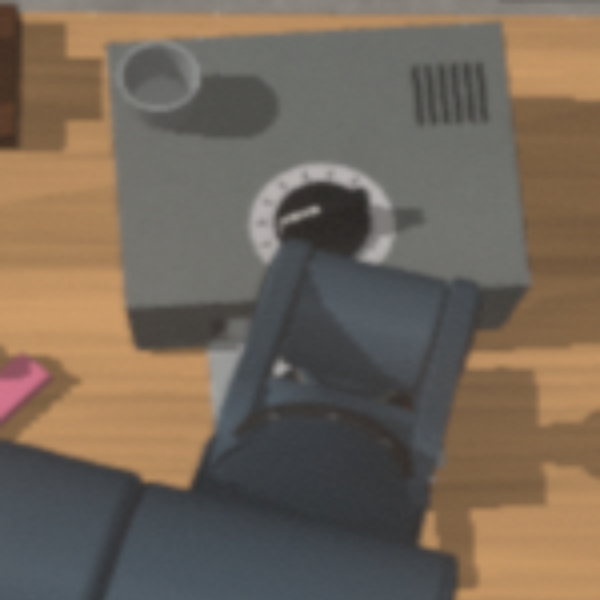

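>>> move_arm(deltas=[[-0.01,-0.002,0.005,0,0],[-0.021,-0.004,0.02,-0.006,0],[-0.021,-0.004,0.04,-0.006,0],[-0.021,-0.004,0.06,-0.006,0],[-0.021,-0.004,0.08,-0.006,0],[-0.021,-0.004,0.098,-0.006,0],[-0.021,-0.004,0.108,-0.006,0],[-0.021,-0.004,0.112,-0.006,0]])

```text
t: 7.73
tcp_pos: [0.5728, -0.0377, 0.0867]
tool_rot: [-0.038, 0.999, 0.0, -0.001]
force: [-1.0, 0.0, -5.4]
finger_gap: 0.129
```

Run:
```python
from h import *
go([.573,-.039,.084],.0743+np.pi)
```

```text
t 7.73 tcp [ 0.5728 -0.0377  0.0867] yaw -3.0652 F [-1.   0.  -5.4] gap 0.129 q6 -1.91
shift units [-0.0002 -0.0033  0.0066] twist units 0.0042 mm [-0.1 -1.3  2.6]
```

>>> move_arm(deltas=[[0,-0.002,0.002,0,0],[0,-0.003,0.004,0,0],[0,-0.003,0.006,0,0],[0,-0.003,0.007,0,0],[0,-0.003,0.008,0,0],[0,-0.003,0.008,0,0],[0,-0.003,0.008,0,0],[0,-0.003,0.008,0,0]])

```text
t: 8.4
tcp_pos: [0.5738, -0.0392, 0.0848]
tool_rot: [-0.038, 0.999, -0.0, 0.0]
force: [-1.0, -0.7, -5.8]
finger_gap: 0.125
```

>>> move_arm(deltas=[[0,0,0.001,0,0],[0,0,0.002,0,0],[0,0,0.003,0,0],[0,0,0.004,0,0],[0,0,0.005,0,0],[0,0,0.005,0,0],[0,0,0.005,0,0],[0,0,0.005,0,0]])

```text
t: 9.07
tcp_pos: [0.5738, -0.0392, 0.0839]
tool_rot: [-0.038, 0.999, -0.0, 0.0]
force: [-2.2, 0.4, 5.1]
finger_gap: 0.127
```

>>> move_arm(deltas=[[0,0,-0.002,0,30],[0,0,-0.002,0,50],[0,0,-0.002,0,50],[0,0,-0.002,0,50],[0,0,-0.04,0,50],[0,0,-0.1,0,60],[0,0,-0.16,0,60],[0,0,-0.2,0,60]])

```text
t: 9.73
tcp_pos: [0.5746, -0.0394, 0.1645]
tool_rot: [-0.038, 0.999, -0.0, 0.001]
force: [0.4, 0.8, -0.2]
finger_gap: 0.599
```

Run:
```python
from h import *
p,d,c=snap('wrist','w6.png')
np.savez('w6.npz',p=p,d=d);print(c)
F=np.array([.6413,-.0338]);e=np.array([np.cos(.0743),np.sin(.0743)])
T=np.array([.573,-.039])-.002*e-e*.115; print(T)
go([*T,.16],.0743+np.pi)
```

```text
{'vfov': 70.06197499350606, 'cx': 319.37421697841387, 'cy': 198.94987561694478, 'pose': array([[-7.80429907e-02,  9.58076672e-01,  2.75678041e-01,
         5.06462638e-01],
       [ 9.96949505e-01,  7.52739921e-02,  2.06279219e-02,
        -4.44529338e-02],
       [-9.88255918e-04,  2.76446951e-01, -9.61028671e-01,
         2.95967608e-01],
       [ 0.00000000e+00,  0.00000000e+00,  0.00000000e+00,
         1.00000000e+00]])}
[ 0.4563228 -0.0476851]
t 9.78 tcp [ 0.5763 -0.0398  0.1672] yaw -3.0652 F [0.6 0.2 1.9] gap 0.602 q6 -1.91
shift units [0.3007 0.0032 0.0157] twist units 0.0042 mm [120.3   1.3   6.3]
```

View pics/w6.png

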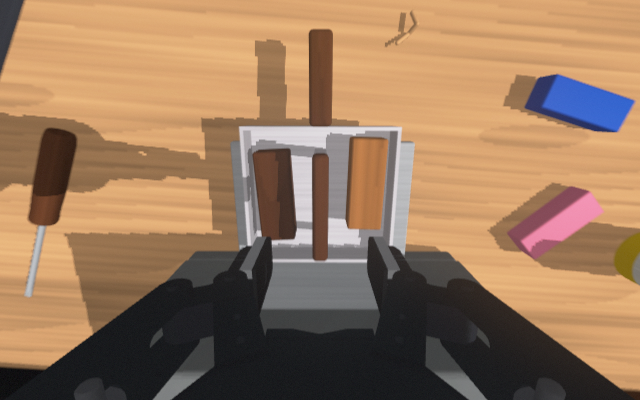

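Run:
```python
from h import *
z=np.load('w6.npz');p=z['p'];d=z['d'];c=manip.get_calibration('wrist')
cv2.imwrite('pics/w6z.png',cv2.resize(p[20:280,220:430],None,fx=3.5,fy=2.3)[:,:,::-1])
cv2.imwrite('pics/w6zz.png',cv2.resize(p[110:280,220:430],None,fx=3.5,fy=3.5,interpolation=cv2.INTER_CUBIC)[:,:,::-1])
```

```text
(no output)
```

View pics/w6zz.png

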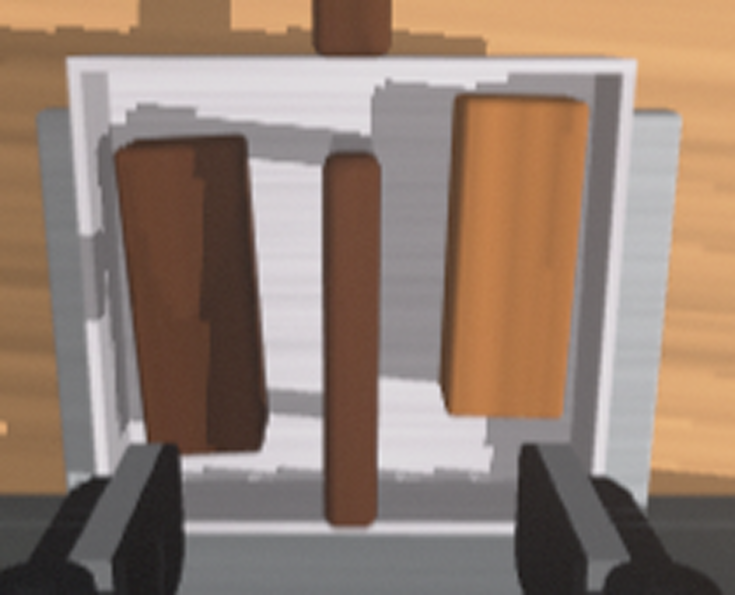

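Run:
```python
from h import *
np.set_printoptions(suppress=True)
c={'vfov': 70.06197499350606, 'cx': 319.37421697841387, 'cy': 198.94987561694478, 'pose':np.array([[-7.80429907e-02,  9.58076672e-01,  2.75678041e-01,.506462638],[ 9.96949505e-01,  7.52739921e-02,  2.06279219e-02,-4.44529338e-02],[-9.88255918e-04,  2.76446951e-01, -9.61028671e-01,.295967608],[0,0,0,1]])}
F=np.array([.6413,-.0338]);t=.0743;M=np.array([[np.cos(t),np.sin(t)],[-np.sin(t),np.cos(t)]])
def cab(u,v,z): return (M@(onplane(c,u,v,z)[:2]-F)).round(4)
for n,u,v,z in [('doorRR',230.9,141.4,.03),('doorRL',414.9,142,.03),('dFR',239.4,250,.03),('dFL',405.1,252.9,.03),('trRR',239.4,126.6,.06),('trRL',401.7,127.1,.06),('bar',320.6,154.3,.094),('bar',320,259,.094),('hn',320.6,124.9,.06),('hf',320.7,30,.06)]: print(n,cab(u,v,z))
```

```text
doorRR [-0.1133 -0.0819]
doorRL [-0.1135  0.0868]
dFR [-0.0041 -0.0822]
dFL [-0.0015  0.0875]
trRR [-0.1275 -0.065 ]
trRL [-0.1276  0.0652]
bar [-0.1099  0.0001]
bar [-0.0282  0.0001]
hn [-0.1291  0.0002]
hf [-0.1967 -0.0001]
```

```bash
cat >> h.py <<'E'
F0=np.array([.6413,-.0338]);t0=.0743;M0=np.array([[np.cos(t0),np.sin(t0)],[-np.sin(t0),np.cos(t0)]])
def w(x,y): return F0+M0.T@np.array([x,y])
def incab(): 
    s=manip.sense();p=s['tcp_pos'];print('incab',(M0@(p[:2]-F0)).round(4),p[2].round(4),'F',(M0@s['force'][:2]).round(1),s['force'][2].round(1))
E
python3 - <<'E'
from h import *
go([*w(-.185,0),.10],.0743+np.pi); incab()
E
```

```text
t 9.78 tcp [ 0.5763 -0.0398  0.1672] yaw -3.0652 F [0.6 0.2 1.9] gap 0.602 q6 -1.91
shift units [0.3005 0.0038 0.1657] twist units 0.0042 mm [120.2   1.5  66.3]
incab [-0.0653 -0.0011] 0.1672 F [0.6 0.2] 1.9
```

>>> move_arm(deltas=[[0.05,0.001,0,0.004,60],[0.12,0.002,0,0.004,60],[0.2,0.003,0,0.004,60],[0.26,0.004,0.02,0.004,60],[0.29,0.004,0.06,0.004,60],[0.3,0.004,0.12,0.004,60],[0.3,0.004,0.166,0.004,60],[0.3,0.004,0.166,0.004,60]], force=30)

```text
t: 10.45
tcp_pos: [0.4516, -0.0462, 0.0936]
tool_rot: [-0.037, 0.999, 0.001, -0.003]
force: [0.2, 1.0, 1.0]
finger_gap: 0.597
```

Run:
```python
from h import *
p,d,c=snap('wrist','w7.png')
np.savez('w7.npz',p=p,d=d)
go([*w(-.185,0),.048],.0743+np.pi); incab()
```

```text
t 10.5 tcp [ 0.4528 -0.0465  0.0949] yaw -3.0677 F [-0.3  0.1  0.1] gap 0.603 q6 -1.99
shift units [-0.0103 -0.0036  0.1172] twist units -0.0009 mm [-4.1 -1.4 46.9]
incab [-0.189   0.0014] 0.0949 F [-0.3  0.1] 0.1
```

View pics/w7.png

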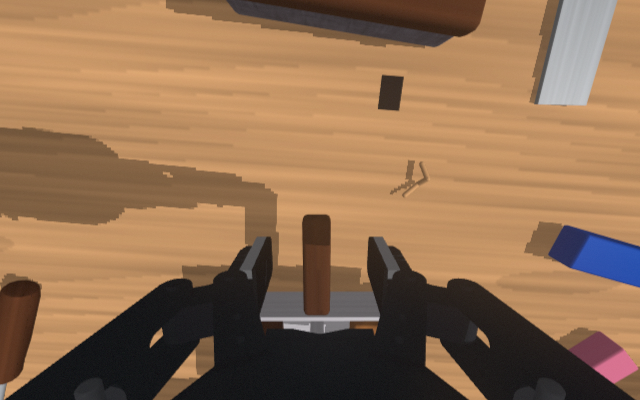

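>>> move_arm(deltas=[[-0.005,-0.003,0.02,0,60],[-0.01,-0.003,0.05,0,60],[-0.01,-0.003,0.08,0,60],[-0.01,-0.003,0.105,0,50],[-0.01,-0.003,0.116,0,45],[-0.01,-0.003,0.116,0,40],[-0.01,-0.003,0.116,0,35],[-0.01,-0.003,0.116,0,30]])

```text
t: 11.17
tcp_pos: [0.4587, -0.0478, 0.0505]
tool_rot: [-0.037, 0.999, -0.0, 0.001]
force: [0.2, -0.3, 1.2]
finger_gap: 0.299
```

Run:
```python
from h import *
p,d,c=snap('wrist','w8.png')
go([*w(-.185,0),.048],.0743+np.pi); incab()
```

```text
t 11.22 tcp [ 0.4586 -0.0478  0.0506] yaw -3.0673 F [ 0.1 -0.2 -0.2] gap 0.294 q6 -1.99
shift units [0.0044 0.001  0.0064] twist units 0.0 mm [1.8 0.4 2.6]
incab [-0.1832 -0.0004] 0.0506 F [ 0.  -0.2] -0.2
```

View pics/w8.png

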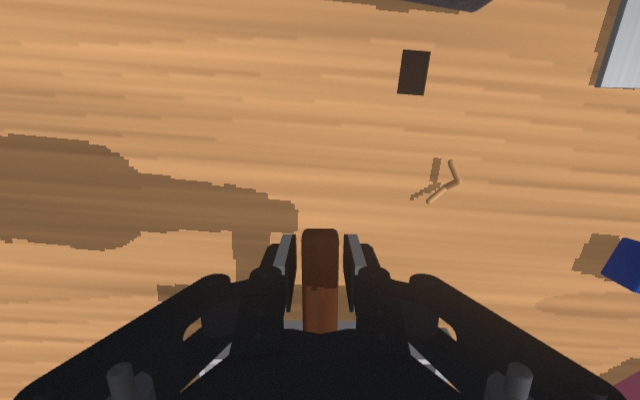

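>>> move_arm(deltas=[[0,0,0.004,0,30],[0,0,0.004,0,25],[0,0,0.004,0,20],[0,0,0.004,0,15],[0,0,0.004,0,10],[0,0,0.004,0,0],[0,0,0.004,0,0],[0,0,0.004,0,0]], force=30)

```text
t: 11.88
tcp_pos: [0.4581, -0.0477, 0.0484]
tool_rot: [-0.037, 0.999, -0.0, 0.0]
force: [-0.6, -0.5, 3.7]
finger_gap: 0.202
```

Run:
```python
from h import *
p,d,c=snap('wrist','w9.png')
go([*w(-.185+.06,0.001),.0506],.0743+np.pi); incab()
```

```text
t 11.93 tcp [ 0.4581 -0.0477  0.0484] yaw -3.0674 F [-0.2 -0.4  4.9] gap 0.206 q6 -1.99
shift units [-0.1468  0.0032 -0.0054] twist units -0.0002 mm [-58.7   1.3  -2.1]
incab [-0.1837 -0.0003] 0.0484 F [-0.2 -0.4] 4.9
```

View pics/w9.png

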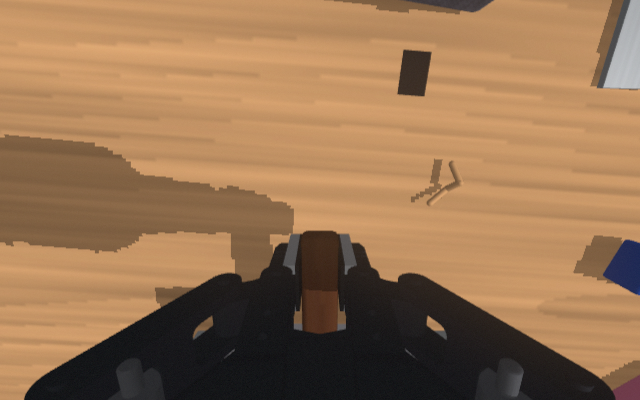

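>>> move_arm(deltas=[[0,0,-0.002,0,0],[-0.01,0.001,-0.002,0,0],[-0.03,0.002,-0.002,0,0],[-0.055,0.003,-0.002,0,0],[-0.085,0.004,-0.002,0,0],[-0.115,0.004,-0.002,0,0],[-0.138,0.004,-0.002,0,0],[-0.15,0.004,-0.002,0,0]])

```text
t: 12.6
tcp_pos: [0.52, -0.0416, 0.0489]
tool_rot: [-0.037, 0.999, -0.0, 0.001]
force: [-1.2, 0.1, -2.8]
finger_gap: 0.206
```

Run:
```python
from h import *
p,d,c=snap('wrist','w10.png')
p,d,c=snap('top','t10.png')
cv2.imwrite('pics/t10z.png',cv2.resize(p[130:230,270:390],None,fx=5,fy=5)[:,:,::-1])
go([*w(-.06,0.0015),.049],.0743+np.pi); incab()
```

```text
t 12.7 tcp [ 0.5197 -0.0417  0.0489] yaw -3.0668 F [ 0.4  0.2 -2.4] gap 0.206 q6 -1.94
shift units [-0.1546  0.0008  0.0003] twist units 0.001 mm [-61.9   0.3   0.1]
incab [-0.1219  0.0011] 0.0489 F [0.4 0.1] -2.4
```

View pics/w10.png

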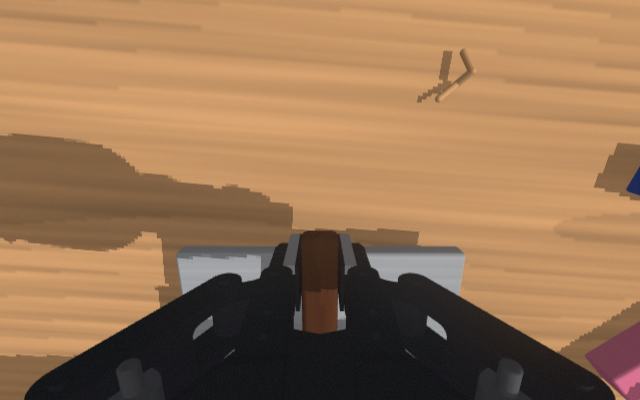

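View pics/t10z.png

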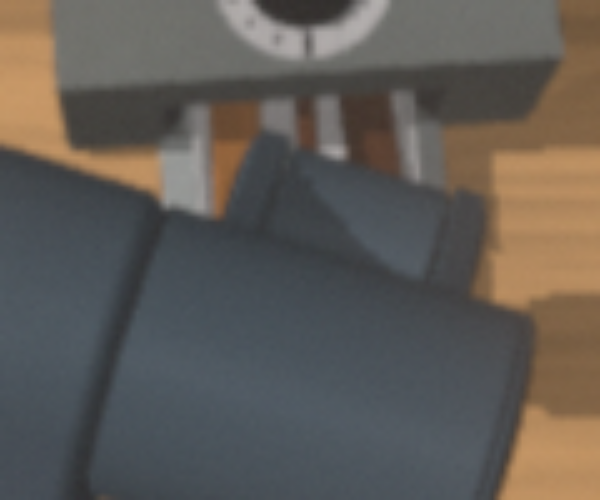

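>>> move_arm(deltas=[[-0.01,0,0.001,0,0],[-0.03,0,0.001,0,0],[-0.05,0,0.001,0,0],[-0.075,0,0.001,0,0],[-0.1,0,0.001,0,0],[-0.12,0,0.001,0,0],[-0.137,0,0.001,0,0],[-0.145,0,0.001,0,0]])

```text
t: 13.37
tcp_pos: [0.5767, -0.0374, 0.0487]
tool_rot: [-0.037, 0.999, -0.0, 0.0]
force: [-2.1, -1.0, 2.0]
finger_gap: 0.203
```

Run:
```python
from h import *
go([*w(-.047,0.001),.0485],.0743+np.pi); incab()
```

```text
t 13.37 tcp [ 0.5767 -0.0374  0.0487] yaw -3.0673 F [-2.1 -1.   2. ] gap 0.203 q6 -1.9
shift units [-0.0443 -0.0006  0.0006] twist units 0.0 mm [-17.7  -0.3   0.2]
incab [-0.0647  0.0013] 0.0487 F [-2.1 -0.8] 2.0
```

Creep toward the back wall.

>>> move_arm(deltas=[[-0.008,0,0,0,0],[-0.014,0,0,0,0],[-0.02,0,0,0,0],[-0.026,0,0,0,0],[-0.03,0,0,0,0],[-0.033,0,0,0,0],[-0.035,0,0,0,0],[-0.035,0,0,0,0]])

```text
t: 14.03
tcp_pos: [0.5897, -0.0363, 0.0487]
tool_rot: [-0.037, 0.999, -0.0, 0.0]
force: [-1.5, 0.3, 1.1]
finger_gap: 0.205
```

Run:
```python
from h import *
incab()
```

```text
incab [-0.0516  0.0014] 0.0487 F [-1.5  0.4] 1.1
```

>>> move_arm(deltas=[[-0.003,0,0,0,0],[-0.006,0,0,0,0],[-0.009,0,0,0,0],[-0.012,0,0,0,0],[-0.014,0,0,0,0],[-0.014,0,0,0,0],[-0.014,0,0,0,0],[-0.014,0,0,0,0]])

```text
t: 14.7
tcp_pos: [0.5955, -0.0358, 0.0487]
tool_rot: [-0.037, 0.999, -0.0, 0.0]
force: [-1.1, -0.1, 0.1]
finger_gap: 0.205
```

Run:
```python
from h import *
incab()
```

```text
incab [-0.0458  0.0014] 0.0487 F [-1.1 -0. ] 0.1
```

>>> move_arm(deltas=[[-0.002,0,0,0,0],[-0.004,0,0,0,0],[-0.006,0,0,0,0],[-0.008,0,0,0,0],[-0.01,0,0,0,0],[-0.01,0,0,0,0],[-0.01,0,0,0,0],[-0.01,0,0,0,0]])

```text
t: 15.37
tcp_pos: [0.5958, -0.0357, 0.0487]
tool_rot: [-0.037, 0.999, 0.0, -0.004]
force: [-9.2, -2.5, 6.6]
finger_gap: 0.204
```

Run:
```python
from h import *
incab(); p,d,c=snap('wrist','w11.png'); print(c['pose'][:3,3])
```

```text
incab [-0.0455  0.0014] 0.0487 F [-9.4 -1.8] 6.6
[ 0.52896459 -0.0407871   0.18086546]
```

View pics/w11.png

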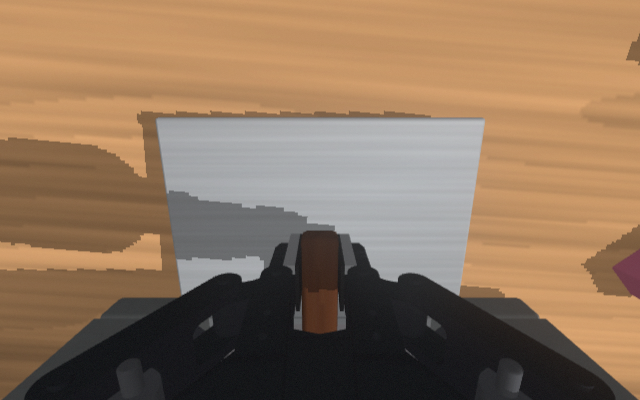

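>>> move_arm(deltas=[[0.006,0,0,0,0],[0.006,0,0,0,25],[0.006,0,0,0,35],[0.006,0,0,0,45],[0.006,0,0,0,50],[0.006,0,0,0,50],[0.03,0,0,0,50],[0.06,0,0,0,50]])

```text
t: 16.08
tcp_pos: [0.5765, -0.0375, 0.0488]
tool_rot: [-0.037, 0.999, -0.0, 0.001]
force: [-0.1, 0.5, -0.3]
finger_gap: 0.498
```

Run:
```python
from h import *
incab();go([*w(-.13,0.001),.25],.0743+np.pi)
p,d,c=snap('wrist','w12.png'); np.savez('w12.npz',p=p,P=c['pose'])
```

```text
incab [-0.0649  0.0011] 0.0488 F [-0.1  0.5] -0.3
t 16.08 tcp [ 0.5765 -0.0375  0.0488] yaw -3.067 F [-0.1  0.5 -0.3] gap 0.498 q6 -1.9
shift units [ 0.1615 -0.0007 -0.5033] twist units 0.0006 mm [  64.6   -0.3 -201.3]
```

View pics/w12.png

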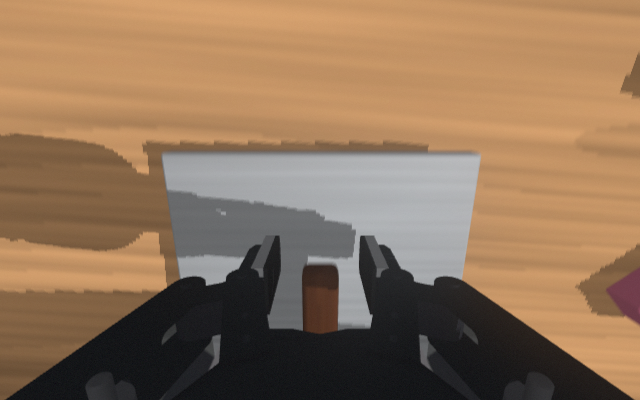

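>>> move_arm(deltas=[[0.06,0,0,0,60],[0.12,0,-0.02,0,60],[0.16,0,-0.08,0.1,60],[0.16,0,-0.17,0.3,60],[0.16,0,-0.27,0.5,60],[0.16,0,-0.37,0.7,60],[0.16,0,-0.46,0.9,60],[0.16,0,-0.52,1,60]])

```text
t: 16.8
tcp_pos: [0.513, -0.0424, 0.2609]
tool_rot: [0.213, 0.977, -0.0, 0.003]
force: [1.7, -1.0, -1.4]
finger_gap: 0.598
```

Run:
```python
from h import *
p,d,c=snap('top','t13.png')
cv2.imwrite('pics/t13z.png',cv2.resize(p[60:250,250:400],None,fx=4,fy=3.1)[:,:,::-1])
incab();go([*w(-.02,0.0),.26],3.216-1.0)
```

```text
incab [-0.1263  0.0002] 0.2645 F [ 1.3 -1.3] 2.1
t 16.85 tcp [ 0.5153 -0.0429  0.2645] yaw 2.7117 F [ 1.4 -1.2  2.1] gap 0.6 q6 -1.44
shift units [-0.2328  0.1278  0.0147] twist units 0.9914 mm [-93.1  51.1   5.9]
```

View pics/t13z.png

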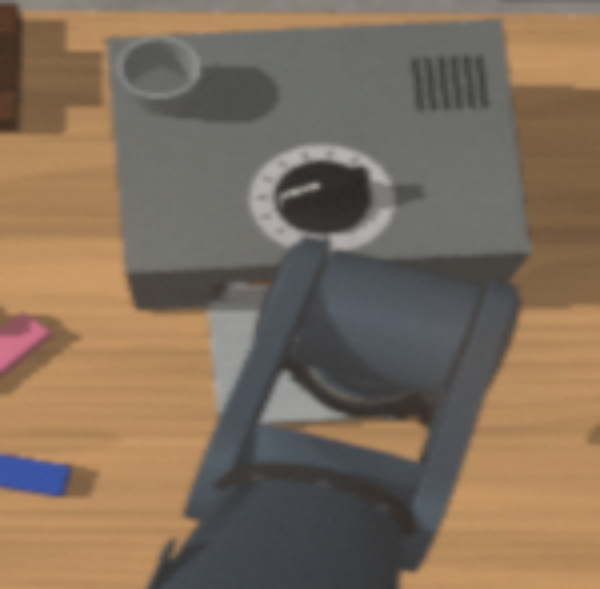

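Run:
```python
from h import *
incab();go([.62,-.08,.29],3.216-1.0)
```

```text
incab [-0.1263  0.0002] 0.2645 F [ 1.3 -1.3] 2.1
t 16.85 tcp [ 0.5153 -0.0429  0.2645] yaw 2.7117 F [ 1.4 -1.2  2.1] gap 0.6 q6 -1.44
shift units [-0.2773  0.025  -0.0599] twist units 0.9914 mm [-110.9   10.   -23.9]
```

>>> move_arm(deltas=[[-0.02,0.003,-0.01,0.12,60],[-0.06,0.006,-0.02,0.25,60],[-0.1,0.01,-0.03,0.37,60],[-0.14,0.013,-0.04,0.5,60],[-0.18,0.016,-0.05,0.62,60],[-0.22,0.02,-0.06,0.75,60],[-0.25,0.023,-0.06,0.87,60],[-0.277,0.025,-0.06,0.99,60]])

```text
t: 17.52
tcp_pos: [0.6177, -0.079, 0.2807]
tool_rot: [0.445, 0.895, 0.0, 0.0]
force: [0.1, -0.4, 0.2]
finger_gap: 0.603
```

Run:
```python
from h import *
incab();go([.729,-.104,.29],1.959)
```

```text
incab [-0.0269 -0.0434] 0.2807 F [ 0.  -0.4] 0.2
t 17.52 tcp [ 0.6177 -0.079   0.2807] yaw 2.2182 F [ 0.1 -0.4  0.2] gap 0.603 q6 -0.95
shift units [-0.2176  0.1844 -0.023 ] twist units 0.5184 mm [-87.   73.7  -9.2]
```

>>> move_arm(deltas=[[-0.03,0.026,-0.005,0.08,60],[-0.065,0.055,-0.01,0.16,60],[-0.1,0.085,-0.015,0.24,60],[-0.14,0.12,-0.02,0.32,60],[-0.18,0.15,-0.02,0.42,60],[-0.218,0.184,-0.023,0.52,60],[-0.218,0.184,-0.023,0.52,60],[-0.218,0.184,-0.023,0.52,60]])

```text
t: 18.18
tcp_pos: [0.7279, -0.1036, 0.2887]
tool_rot: [0.556, 0.831, -0.0, -0.001]
force: [-0.8, 0.8, -0.4]
finger_gap: 0.595
```

Run:
```python
from h import *
p,d,c=snap('wrist','w14.png');np.savez('w14.npz',p=p,d=d,P=c['pose'])
incab();go([*w(.058,0),.26],1.959)
```

```text
incab [ 0.0804 -0.0757] 0.2889 F [-0.1  0. ] 0.1
t 18.23 tcp [ 0.7271 -0.1033  0.2889] yaw 1.962 F [-0.1  0.   0.1] gap 0.601 q6 -0.68
shift units [0.1971 0.0058 0.0726] twist units 0.006 mm [78.9  2.3 29. ]
```

View pics/w14.png

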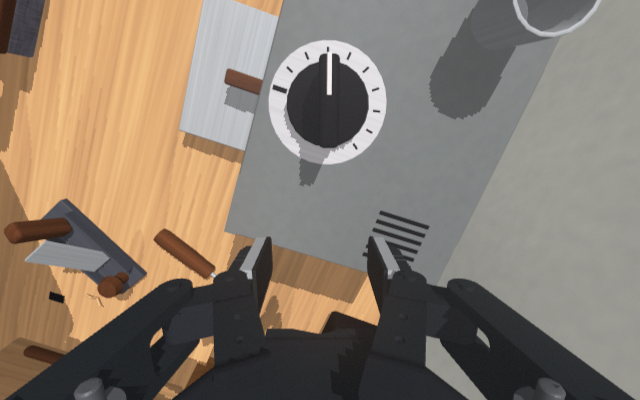

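Run:
```python
from h import *
z=np.load('w14.npz');p=z['p'];c=dict(manip.get_calibration('wrist'));c['pose']=z['P']
g=cv2.cvtColor(p,cv2.COLOR_RGB2HSV); m=((g[...,2]>170)&(g[...,1]<40)).astype(np.uint8); m[:, :255]=0;m[:,400:]=0;m[180:]=0
n,l,s,ce=cv2.connectedComponentsWithStats(m);print(s[1:],ce[1:])
k=1+s[1:,4].argmax(); cn=cv2.convexHull(max(cv2.findContours((l==k).astype(np.uint8),0,1)[0],key=len))
pts=np.array([onplane(c,*q,.166)[:2] for q in cn[:,0]],np.float32); print('disc',cv2.minEnclosingCircle(pts),cv2.fitEllipse(pts))
mm=((l>0)&(l!=k)).astype(np.uint8)
a=onplane(c,329,52,.215);b=onplane(c,329,96,.215);print(a,b,np.arctan2(*(a-b)[1::-1]))
C=np.mean(pts,0); C=np.array(cv2.fitEllipse(pts)[0]); print('cab',M0@(C-F0))
go([*C,.26],1.96)
cv2.imwrite('pics/w14z.png',cv2.resize(p[30:180,250:400],None,fx=4,fy=4,interpolation=cv2.INTER_CUBIC)[:,:,::-1])
# handle end
```

```text
[[ 255    8   23   71 1072]
 [ 268   40  119  125 5038]] [[263.01119403  39.32089552]
 [329.57463279  94.27630012]]
disc ((0.7049292922019958, -0.027354758232831955), 0.0503043457865715) ((0.704972505569458, -0.0272764153778553), (0.09988296031951904, 0.10007962584495544), 38.323265075683594)
[0.69290398 0.00125321 0.215     ] [ 0.70351355 -0.02368011  0.215     ] 1.9731054518260238
cab [0.06398109 0.00177907]
t 18.23 tcp [ 0.7271 -0.1033  0.2889] yaw 1.962 F [-0.1  0.   0.1] gap 0.601 q6 -0.68
shift units [0.1967 0.0214 0.0725] twist units 0.004 mm [78.7  8.6 29. ]
```

View pics/w14z.png

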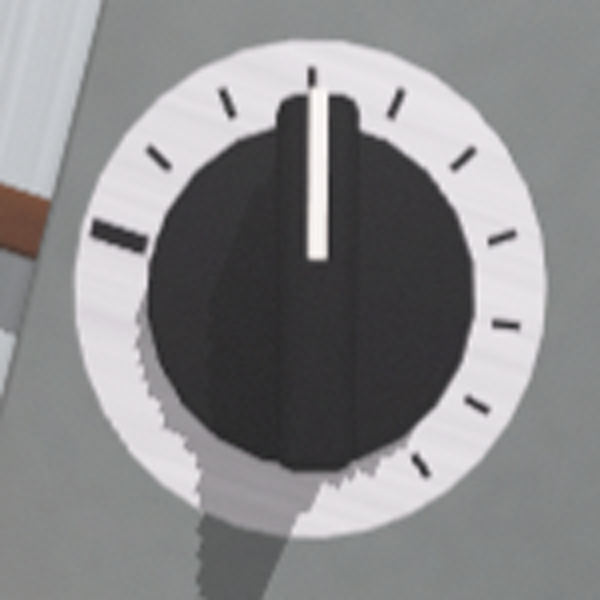

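>>> move_arm(deltas=[[0.03,0.003,0,0.004,60],[0.07,0.007,0,0.004,60],[0.11,0.012,0.01,0.004,60],[0.15,0.017,0.02,0.004,55],[0.18,0.02,0.04,0.004,50],[0.197,0.021,0.055,0.004,50],[0.197,0.021,0.07,0.004,50],[0.197,0.021,0.072,0.004,50]], force=50)

```text
t: 18.9
tcp_pos: [0.7046, -0.0267, 0.2592]
tool_rot: [0.557, 0.83, -0.001, -0.001]
force: [0.2, 0.1, -0.3]
finger_gap: 0.497
```

Run:
```python
from h import *
p,d,c=snap('wrist','w15.png')
go([.705,-.0273,.193],1.963)
```

```text
t 18.95 tcp [ 0.705  -0.0275  0.2596] yaw 1.9591 F [ 0.6 -1.2 -0.7] gap 0.5 q6 -0.58
shift units [0.0004 0.0005 0.1665] twist units -0.0078 mm [ 0.1  0.2 66.6]
```

View pics/w15.png

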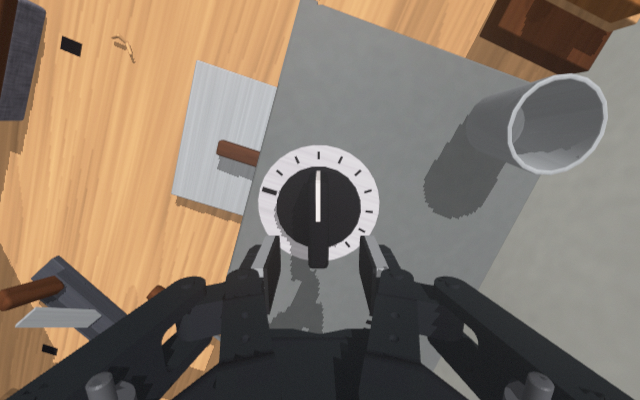

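>>> move_arm(deltas=[[0,0,0.03,-0.004,50],[0,0,0.07,-0.006,50],[0,0,0.11,-0.006,50],[0,0,0.14,-0.006,50],[0,0,0.158,-0.006,45],[0,0,0.166,-0.006,40],[0,0,0.166,-0.006,35],[0,0,0.166,-0.006,30]])

```text
t: 19.62
tcp_pos: [0.7061, -0.0278, 0.1951]
tool_rot: [0.556, 0.831, 0.0, 0.001]
force: [-0.5, -0.2, 0.6]
finger_gap: 0.302
```

Run:
```python
from h import *
p,d,c=snap('wrist','w16.png')
go([.705,-.0273,.193],1.963)
```

```text
t 19.67 tcp [ 0.7063 -0.0278  0.1956] yaw 1.9617 F [0.8 0.5 0.4] gap 0.299 q6 -0.59
shift units [ 0.0023 -0.0025  0.0065] twist units -0.0027 mm [ 0.9 -1.   2.6]
```

View pics/w16.png

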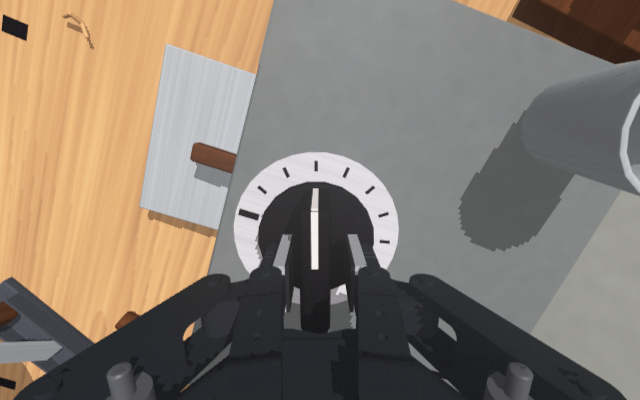

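>>> move_arm(deltas=[[0.001,-0.003,0.005,0,25],[0.001,-0.003,0.005,0,20],[0.001,-0.003,0.005,0,15],[0.001,-0.003,0.005,0,10],[0.001,-0.003,0.005,0,0],[0.001,-0.003,0.005,0,0],[0.001,-0.003,0.005,0,0],[0.001,-0.003,0.005,0,0]], force=50)

```text
t: 20.33
tcp_pos: [0.7038, -0.0278, 0.1934]
tool_rot: [0.556, 0.831, -0.0, -0.0]
force: [-4.1, -0.8, 4.9]
finger_gap: 0.153
```

Run:
```python
from h import *
go([.705,-.0273,.193],1.963);print(manip.sense()['ft_torque'])
```

```text
t 20.33 tcp [ 0.7038 -0.0278  0.1934] yaw 1.9619 F [-4.1 -0.8  4.9] gap 0.153 q6 -0.59
shift units [0.     0.0032 0.001 ] twist units -0.0023 mm [0.  1.3 0.4]
[-0.13750076  0.6385336  -0.01021272]
```

>>> move_arm(deltas=[[0,-0.002,0,-0.125,0],[0,-0.002,0,-0.25,0],[0,-0.002,0,-0.375,0],[0,-0.002,0,-0.5,0],[0,-0.002,0,-0.625,0],[0,-0.002,0,-0.75,0],[0,-0.002,0,-0.875,0],[0,-0.002,0,-1,0]])

```text
t: 21.0
tcp_pos: [0.7039, -0.0277, 0.1934]
tool_rot: [0.332, 0.943, 0.0, 0.0]
force: [-2.6, 0.6, 3.8]
finger_gap: 0.152
```

Run:
```python
from h import *
p,d,c=snap('wrist','w17.png')
go([.705,-.0273,.193],2.963);print(manip.sense()['ft_torque'])
```

```text
t 21.05 tcp [ 0.7039 -0.0277  0.1934] yaw 2.4665 F [-2.7  0.1  5.3] gap 0.158 q6 -1.09
shift units [-0.0015  0.0025  0.001 ] twist units -0.993 mm [-0.6  1.   0.4]
[ 0.01100324  0.37773629 -0.03827016]
```

View pics/w17.png

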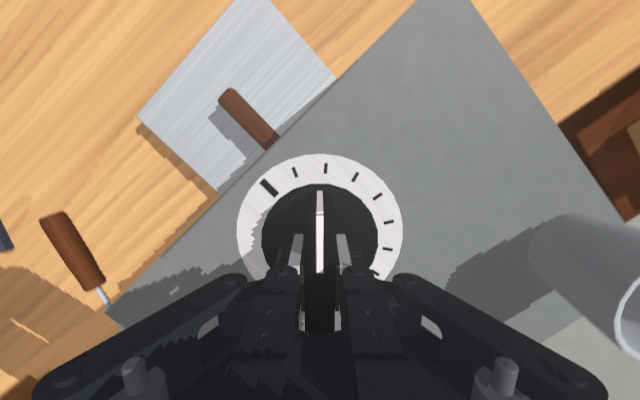

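Knob turns along. Continue.

>>> move_arm(deltas=[[0,0,0,-0.125,0],[0,0,0,-0.25,0],[0,0,0,-0.375,0],[0,0,0,-0.5,0],[0,0,0,-0.625,0],[0,0,0,-0.75,0],[0,0,0,-0.875,0],[0,0,0,-1,0]])

```text
t: 21.72
tcp_pos: [0.7039, -0.0276, 0.1934]
tool_rot: [0.089, 0.996, 0.0, 0.001]
force: [-1.9, 0.6, 4.4]
finger_gap: 0.154
```

>>> move_arm(deltas=[[0,0,0,-0.1,0],[0,0,0,-0.2,0],[0,0,0,-0.3,0],[0,0,0,-0.4,0],[0,0,0,-0.45,0],[0,0,0,-0.5,0],[0,0,0,-0.5,0],[0,0,0,-0.5,0]])

```text
t: 22.38
tcp_pos: [0.7039, -0.0275, 0.1934]
tool_rot: [-0.035, 0.999, 0.0, 0.001]
force: [-3.4, 0.5, 4.4]
finger_gap: 0.155
```

Run:
```python
from h import *
p,d,c=snap('wrist','w18.png')
go([.705,-.0273,.193],3.216);print(manip.sense()['ft_torque'])
```

```text
t 22.43 tcp [ 0.7039 -0.0275  0.1934] yaw -3.0725 F [-2.8  0.4  5.5] gap 0.153 q6 -1.84
shift units [-0.0027  0.0003  0.0009] twist units -0.0106 mm [-1.1  0.1  0.4]
[0.04213807 0.40129052 0.06727085]
```

View pics/w18.png

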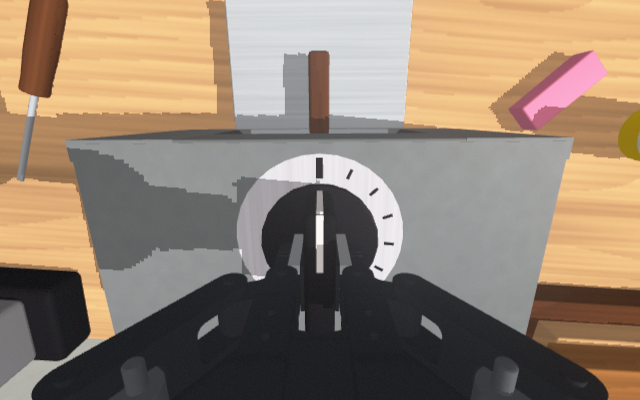

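>>> move_arm(deltas=[[0,0,0,-0.04,0],[0,0,0,-0.04,0],[0,0,0,0.05,0],[0,0,0,0.15,0],[0,0,0,0.3,0],[0,0,0,0.45,0],[0,0,0,0.6,0],[0,0,0,0.75,0]])

```text
t: 23.1
tcp_pos: [0.704, -0.0276, 0.1934]
tool_rot: [0.154, 0.988, 0.0, 0.001]
force: [-1.9, 1.0, 5.2]
finger_gap: 0.158
```

>>> move_arm(deltas=[[0,0,0,0.125,0],[0,0,0,0.25,0],[0,0,0,0.375,0],[0,0,0,0.5,0],[0,0,0,0.625,0],[0,0,0,0.75,0],[0,0,0,0.875,0],[0,0,0,1,0]])

```text
t: 23.77
tcp_pos: [0.7039, -0.0278, 0.1934]
tool_rot: [0.393, 0.919, 0.0, 0.001]
force: [-2.5, 0.4, 4.9]
finger_gap: 0.157
```

>>> move_arm(deltas=[[0,0,0,0.125,0],[0,0,0,0.25,0],[0,0,0,0.375,0],[0,0,0,0.5,0],[0,0,0,0.625,0],[0,0,0,0.75,0],[0,0,0,0.875,0],[0,0,0,1,0]])

```text
t: 24.43
tcp_pos: [0.7037, -0.0278, 0.1934]
tool_rot: [0.609, 0.793, 0.0, 0.0]
force: [-2.4, 0.5, 5.7]
finger_gap: 0.154
```

Run:
```python
from h import *
p,d,c=snap('wrist','w19.png')
go([.705,-.0273,.193],1.540);print(manip.sense()['ft_torque'])
```

```text
t 24.48 tcp [ 0.7038 -0.0278  0.1934] yaw 1.8302 F [-2.  -0.7  6. ] gap 0.156 q6 -0.46
shift units [0.0005 0.0034 0.001 ] twist units 0.5805 mm [0.2 1.3 0.4]
[ 0.0055732   0.43455886 -0.03555108]
```

View pics/w19.png

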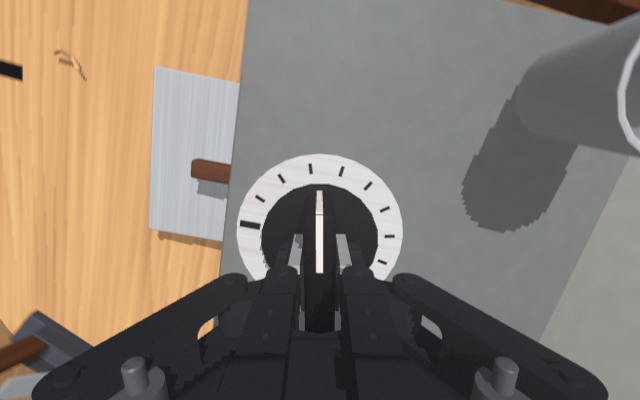

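>>> move_arm(deltas=[[0,0,0,0.12,0],[0,0,0,0.24,0],[0,0,0,0.36,0],[0,0,0,0.48,0],[0,0,0,0.58,0],[0,0,0,0.585,0],[0,0,0,0.585,0],[0,0,0,0.585,0]])

```text
t: 25.15
tcp_pos: [0.7037, -0.0279, 0.1934]
tool_rot: [0.717, 0.697, 0.0, 0.0]
force: [-2.9, 0.3, 5.5]
finger_gap: 0.159
```

Run:
```python
from h import *
p,d,c=snap('wrist','w20.png')
go([.705,-.0273,.193],1.540);print(manip.sense()['ft_torque'])
```

```text
t 25.2 tcp [ 0.7037 -0.0279  0.1934] yaw 1.5427 F [-3.4 -0.6  6. ] gap 0.154 q6 -0.17
shift units [0.0015 0.0033 0.001 ] twist units 0.0054 mm [0.6 1.3 0.4]
[-0.03741299  0.47283068 -0.00601829]
```

View pics/w20.png

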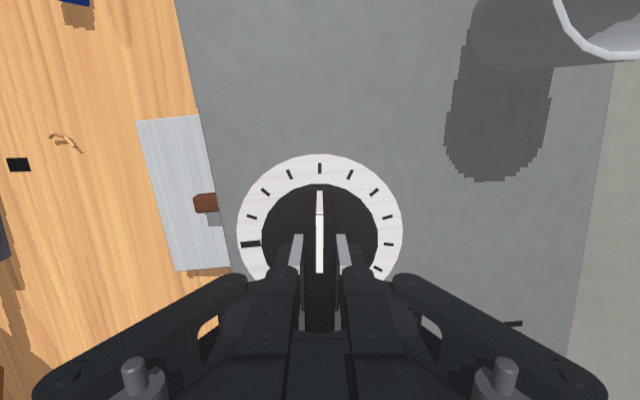

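The line is on the fourth short tick (320,168), torque near zero. Release and rise.

>>> move_arm(deltas=[[0,0,0,0,20],[0,0,0,0,30],[0,0,0,0,40],[0,0,0,0,45],[0,0,0,0,45],[0,0,-0.04,0,45],[0,0,-0.1,0,45],[0,0,-0.16,0,45]])

```text
t: 25.87
tcp_pos: [0.703, -0.0278, 0.256]
tool_rot: [0.717, 0.698, -0.001, -0.001]
force: [-0.1, -0.2, -0.4]
finger_gap: 0.45
```

>>> move_arm(deltas=[[-0.01,0,-0.07,0,45],[-0.05,0,-0.12,0,45],[-0.12,0,-0.14,0,45],[-0.19,0,-0.14,0,45],[-0.24,0,-0.14,0,45],[-0.27,0,-0.14,0,45],[-0.27,0,-0.14,0,45],[-0.27,0,-0.14,0,45]])

```text
t: 26.53
tcp_pos: [0.7005, -0.1358, 0.3122]
tool_rot: [0.717, 0.697, 0.0, -0.001]
force: [1.5, 0.1, 0.1]
finger_gap: 0.453
```

Run:
```python
from h import *
p,d,c=snap('wrist','w21.png');np.savez('w21.npz',p=p,P=c['pose'])
p,d,c=snap('top','t21.png')
p,d,c=snap('scene','s21.png')
go([.6,-.0273,.3],1.540)
```

```text
t 26.68 tcp [ 0.7007 -0.1342  0.3125] yaw 1.5458 F [-0.7 -0.2  0. ] gap 0.453 q6 -0.32
shift units [ 0.2609 -0.2583  0.0315] twist units 0.0117 mm [ 104.4 -103.3   12.6]
```

View pics/w21.png

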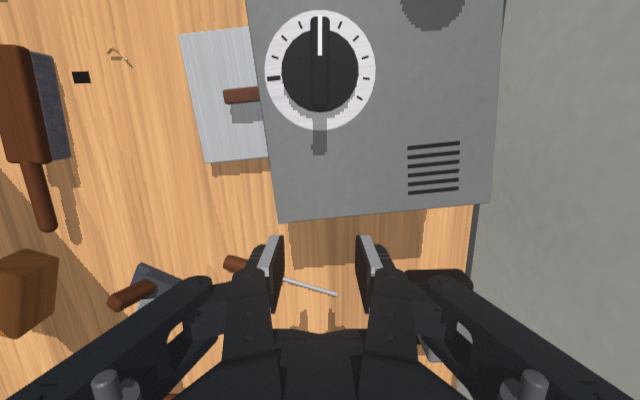

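View pics/t21.png

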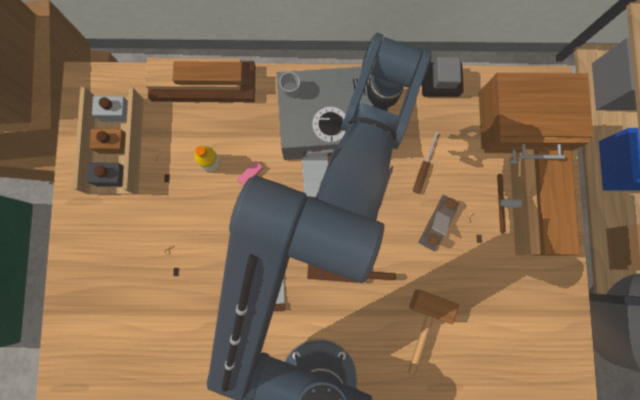

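Run:
```python
from h import *
z=np.load('w21.npz');p=z['p'];c=dict(manip.get_calibration('wrist'));c['pose']=z['P']
cv2.imwrite('pics/w21z.png',cv2.resize(p[0:170,170:390],None,fx=3.5,fy=3.5,interpolation=cv2.INTER_CUBIC)[:,:,::-1])
g=cv2.cvtColor(p,cv2.COLOR_RGB2HSV); m=((g[...,2]>170)&(g[...,1]<40)).astype(np.uint8); m[:, :262]=0;m[:,380:]=0;m[140:]=0
n,l,s,ce=cv2.connectedComponentsWithStats(m);k=1+s[1:,4].argmax(); cn=cv2.convexHull(max(cv2.findContours((l==k).astype(np.uint8),0,1)[0],key=len))
C=np.array(cv2.fitEllipse(np.array([onplane(c,*q,.166)[:2] for q in cn[:,0]],np.float32))[0])
print('axis',C)
f=lambda u,v,z:(M0@(onplane(c,u,v,z)[:2]-C)+[.058,0]).round(4)
print('handle end',f(223,96.5,.06),'door rear',f(180,34,.03),f(205,162,.03))
a=onplane(c,320,16,.215);b=onplane(c,320,54,.215);d=np.arctan2(*(a-b)[1::-1]);print('theta',3.216-d)
```

```text
axis [ 0.70517111 -0.02713147]
handle end [-0.0651 -0.0006] door rear [-0.1152  0.0833] [-0.1176 -0.0835]
theta 1.670274488295718
```

View pics/w21z.png

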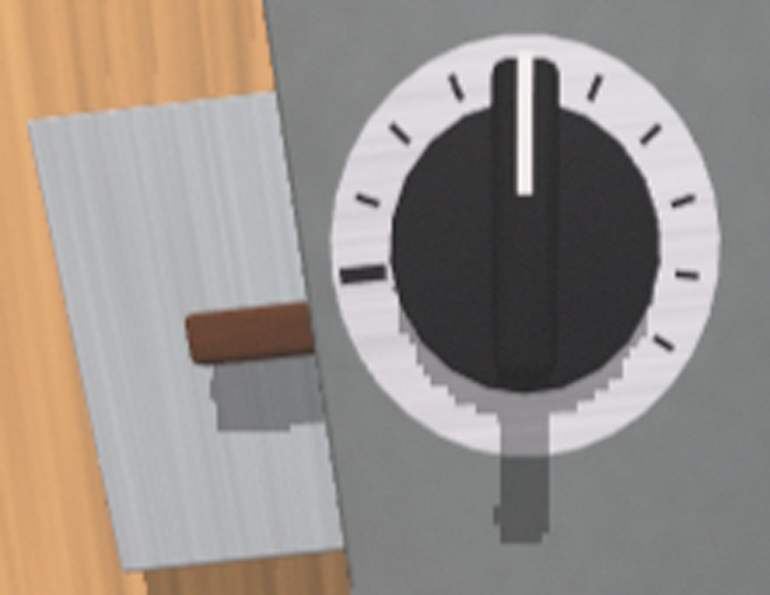

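View pics/s21.png

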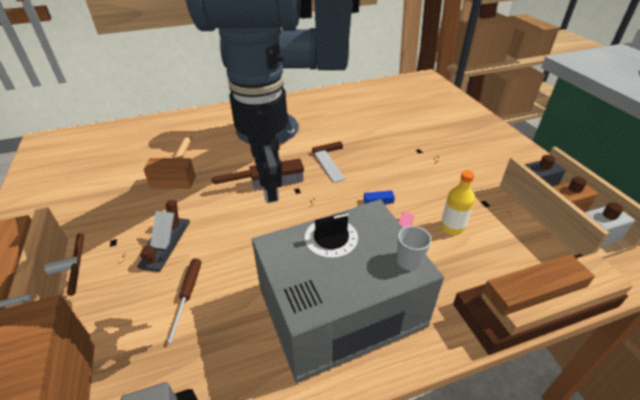

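Run:
```python
from h import *
print(manip.sense()['t'], manip.sign_off())
```

```text
the job is handed in; nothing more can be done
26.6833 None
```

The job is handed in at 26.7 s, with every step done. I set the tray level on the door by its arch and let go. Then I slid it in by its rear handle until it met the back wall at about 9 N. I turned the selector back to its end stop and forward four clicks, then let go.

**Last checks:**
- **Tray:** the end of the handle is 65 mm in front of the cabinet's face and 0.6 mm off the middle. That puts the tray's origin about 65 mm inside, within the 56–70 mm range.
- **Selector:** the wrist camera image gives 1.670 rad against 1.676. The pointer's white line is on the fourth short tick.
- **Bystanders:** the plane, glue bottle and screwdriver look unmoved in the top and scene pictures. I did not measure how far they may have shifted.
- **Robot:** it is clear of everything, with tool forces near zero.
- **Samples:** I could not see inside the closed cabinet at the end. Both samples were still in the tray when I last had a clear view of it on the door.

**One disagreement:** positions from the top and wrist cameras differed by about 6 mm in x and 2 mm in y, more than the stated 2 mm calibration. I used the wrist camera for the rear-handle grasp, the selector and the final checks.

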